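Set the engraver's ball vise in its ring pad

ROBOT

A 7-joint arm with a two-finger parallel gripper is mounted at the origin on the work surface. World frame = base frame: x ahead of the robot, y to its left, z up, the work surface at z = 0. Lengths are in mm, angles in rad, forces in N, time in s.
With the tool pointing down it reaches from about 425 to 1025 mm from the base axis. Payload 3.6 kg.
Tool frame: the origin (TCP) lies midway between the tips of the shut fingers; the grasp point (between the pads) lies 19 mm behind it; z points along the fingers, y is the line along which they close (so a half turn about z gives the same grasp; the last joint's range is limited). The gripper opens to 85 mm and grips with 20 to 120 N. Pads are 22 mm wide; open, the fingers measure 114 mm over their backs; the gripper's body (76 mm by 85 mm) begins 54 mm behind the grasp point. The pads swing forward as they close: fully open they stand 13 mm farther back than shut.
Start: joints at [1.083, 0.591, 0.048, 1.609, -0.033, 0.943, -0.034], TCP at [278.184, -669.51, 231.302] pointing down, gripper open.
Joint ranges: [-2.69, 2.69], [-0.47, 2.24], [-1.27, 1.36], [0.19, 2.51], [-1.53, 4.68], [0.08, 2.07], [-3.09, 3.09]. Speed limits (rad/s): [2.57, 2.57, 3.14, 3.14, 3.14, 3.14, 3.14].

INTERFACE

Orientations are given as a unit quaternion [w, x, y, z].
In Python, from cell import * gives the robot as it stands. The module is installed in compiled form; this text tells all that it offers.
- The arm moves only by the shell command python3 -m inch 'ROWS'. ROWS is text: rows parted by semicolons, each of 5 numbers parted by spaces: the shift along the tool's x, y, z in units of 750 mm (1.0 is 750 mm), then the turn about the tool's z in units of 30 degrees (1.0 is 30 degrees), then the opening, from -1 (shut) to 1 (fully open). A call has 1 to 12 rows; each row shifts and turns the commanded pose from where the row before left it, along the tool's axes as they then stand; what a row does not reach is not made up. A row lasts 1/12 s, in which the tool goes at most 41.7 mm and 7.16 degrees, less where a joint would pass 70% of its speed; a pose out of reach is approached as far as the arm can. A call with a number of a shift or a turn outside -1 to 1 is refused whole. A call with a gripper value outside its range is refused whole. The fingers move at their own pace and stop on an object; the grip force is fixed at half the most. Time passes only in rows, so rows that do not move let the fingers close. It gives the time, the measured TCP pose, the force, the opening and the grip force at its end, in the units of the state.
- observe(): the state, without advancing time (a new reading comes with each control period).
- capture(name): name is "scene" or "top" or "wrist"; returns a dict with "frame" (384x512x3 uint8, red, green, blue), "intrinsics" (3x3 intrinsics, pixels), "R" (3x3) and "t" (3): a world point X has camera coordinates R X + t. Camera axes: x right, y down, z forward; pixel columns grow to the right and rows downward; lengths in mm; the calibration is good to about 2 mm. A picture is of the moment at which its call begins. There is no depth.
- sign_off(): hands the job in; it is judged then, once.
The state is a dict: "t": time; "q": joint angles; "joint_vel": joint speeds; "effort": joint torques, N m; "position": TCP position; "orientation": TCP orientation; "force": force on the tool from outside, world axes, zero at the start; "torque": the same for the moment, N m; "grip_width": opening from 0.0 (shut) to 1.0 (fully open); "gripper_force": force on a finger pad.
Only numpy, scipy, OpenCV 4.12 (cv2) and the standard library are available. Lean on these libraries where they do the work, as an engineer would, in place of code of your own. Each camera call takes 0.05 s, during which the arm holds its last target. There are 200 camera calls.

TASK

A customer's ring is clamped in the round-bottomed ball vise and is ready for engraving. Pick the ball vise up and gently set it down, upright and level, in the hollow ring-shaped rubber pad, then let go so that it rests there steadily. Do not shift the straight-sided vise or the solid rubber block that stand nearby.

Things in the scene. Friction and masses are not known exactly. Their poses are not given: they have to be found in the camera images.
- ball_vise: Loose vise, 0.4-0.7 kg, weight low: steel ball, diameter 64 mm, with 26 mm flat foot it stands on; on top a jaw block, 40 (x) by 46 mm (y), flat upright sides from 56 to 86 mm height: grip it across either pair, fingertips not below 57 mm. Brass finger ring clamped on top, to 103 mm. Origin: centre of the foot's underside, z up; ball centre 32 mm above it.
- ring_pad: Hollow rubber ring pad, fixed to the table: outer diameter 80 mm, through hole 46 mm, 24 mm high. Origin: centre of the underside, on the table; z up. With the ball vise seated, the ball rests on the hole's upper edge and the vise's origin is about 14 mm above the table.
- block_vise: Another vise, loose, 0.7 kg, to be left alone: the same jaw block (heights 56 to 86 mm) but on a straight-sided, flat-bottomed steel cylinder 62 mm in diameter, and no ring in it. Origin: centre of the underside; z up.
- solid_pad: A solid rubber bench block, loose, to be left alone: a disc 80 mm in diameter and 24 mm high without a hole. Origin: centre of the underside; z up.
Not all that is in view belongs to the job. What is shaped like the ball_vise but green or purple is not meant.

How it is judged:
By the outcome, as a careful person would: the job done as asked, in the order asked, and still so for the second after the job is handed in, with the robot touching nothing.
It also fails if it takes over 48 s, if anything falls off the work surface, if the arm or the gripper's body presses on something with over 40 N, if the wrist force passes 120 N, or if a joint passes its speed limit or range.

## Working session

There is one attempt and no reset: what is moved stays moved. The work goes in short steps, Python scripts to look and compute and a shell command to move; the robot and the scene stay as the last step left them, time stands still between calls to the robot, and variables do not carry over. Pictures are saved under pics/ and viewed, at most 10 in all, crops included, and the job is handed in when it is done.

```bash
mkdir -p pics
python3 - <<'E'
from cell import *
import cv2,numpy as np
for n in("scene","top"):
    c=capture(n);cv2.imwrite(f"pics/{n}0.png",c["frame"][:,:,::-1]);print(n,c["intrinsics"],c["R"],c["t"])
s=observe();print(s["t"],s["position"],s["orientation"],s["grip_width"])
E
```

```text
scene [[358.68816491   0.         265.5292437 ]
 [  0.         358.68816491 198.64085511]
 [  0.           0.           1.        ]] [[ 0.88584422  0.46397797  0.00211462]
 [ 0.28213164 -0.53502699 -0.79633401]
 [-0.36835006  0.70602448 -0.60485343]] [-442.28506851 -103.30715007  888.29367255]
top [[415.30461963   0.         263.89464025]
 [  0.         415.30461963 200.96319277]
 [  0.           0.           1.        ]] [[-0.00355643 -0.99998818 -0.00331596]
 [-0.9875216   0.00403414 -0.15743192]
 [ 0.15744344  0.00271468 -0.98752428]] [ 23.73396056 478.81964795 889.48059845]
0.1 [ 277.89099163 -668.80810914  230.21918311] [-1.00122024e-03  9.80674581e-01  1.95643300e-01 -2.52402313e-04] 1.000942108346856
```

View pics/scene0.png

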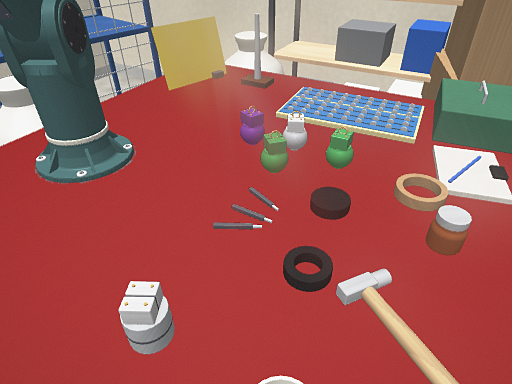

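View pics/top0.png

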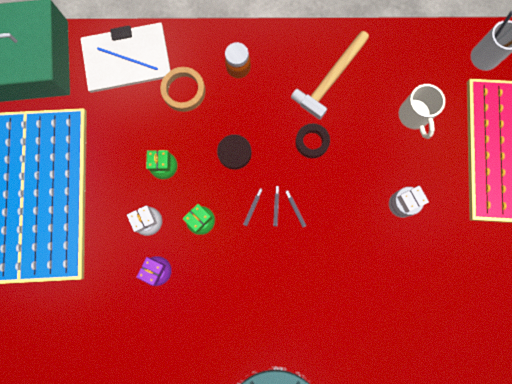

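The scene view shows the steel ball vise with its ring at about (294,133), with purple (252,126) and green (274,152), (340,148) lookalikes. The straight-sided vise is at (146,316), the hollow pad at (308,268) and the solid pad at (330,202). In the top view the matching pixels are ball vise (145,220), lookalikes (154,270), (200,218), (160,163), block vise (408,201), hollow pad (312,140) and solid pad (234,152). The silver one at top (145,220) is the one meant: round body, a ring on top, and neither green nor purple. I'll confirm it in a crop and measure it.

```bash
cat > h.py <<'E'
from cell import *
import cv2,numpy as np
def ray(c,u,v,z):
    R,t,K=map(np.array,(c["R"],c["t"],c["intrinsics"]))
    o=-R.T@t; d=R.T@np.linalg.solve(K,[u,v,1.]); return o+d*(z-o[2])/d[2]
def blobs(mask,amin=40):
    cs,_=cv2.findContours(mask.astype(np.uint8),cv2.RETR_LIST,cv2.CHAIN_APPROX_NONE)
    return [k for k in cs if cv2.contourArea(k)>amin]
E
python3 - <<'E'
from h import *
c=capture("top");f=c["frame"];hsv=cv2.cvtColor(f,cv2.COLOR_RGB2HSV)
def off(m,x0,y0,x1,y1):
    k=np.zeros_like(m);k[y0:y1,x0:x1]=m[y0:y1,x0:x1];return k
dark=off(hsv[:,:,2]<75,200,118,335,175)
for k in blobs(dark):
    P=np.array([ray(c,u,v,24) for u,v in k[:,0]]);(x,y),r=cv2.minEnclosingCircle(P[:,:2].astype(np.float32))
    print("pad",k[:,0].mean(0),(x,y),r)
w=off((hsv[:,:,1]<70)&(hsv[:,:,2]>205),115,195,170,245)
for k in blobs(w,20):
    P=np.array([ray(c,u,v,86)[:2] for u,v in k[:,0]],np.float32);print("jaw",k[:,0].mean(0),cv2.minAreaRect(P))
s=capture("scene")["frame"][95:180,230:365]
a=cv2.resize(f[185:255,105:225],None,fx=5,fy=5,interpolation=cv2.INTER_CUBIC)
b=cv2.resize(s,(600,378))[:220]
a=cv2.resize(a,(600,350));cv2.imwrite("pics/crop1.png",np.vstack([a,b])[:,:,::-1])
E
```

```text
pad [234.04347826 151.58695652] (597.0790405273438, 90.38119506835938) 40.11591339111328
pad [312.1754386  140.73684211] (622.6024169921875, -89.91871643066406) 25.921531677246094
pad [311.91397849 140.62365591] (622.9869995117188, -90.32392883300781) 40.14925765991211
jaw [150.62068966 228.03448276] ((414.8075866699219, 258.6661376953125), (7.644397735595703, 29.550748825073242), 26.860448837280273)
jaw [134.24489796 220.71428571] ((430.6434020996094, 294.3514099121094), (39.58536148071289, 21.148881912231445), 26.663305282592773)
jaw [145.25531915 215.31914894] ((441.4239501953125, 271.92034912109375), (40.32822799682617, 21.78380584716797), 24.911121368408203)
```

View pics/crop1.png

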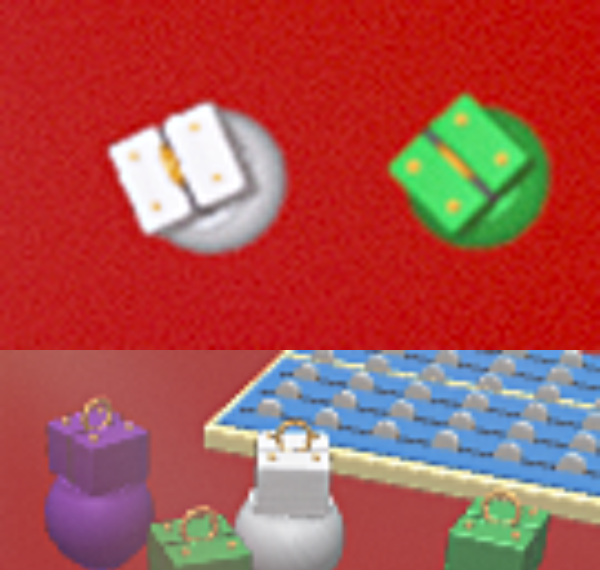

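The silver vise at crop (195,175) has a brass ring and a round body, and its jaw halves lie side by side, so it is the ball_vise. It is at about (436,283), with the 46 mm direction at about 116°. The pad is at (623,-90); its radii of 40 and about 24 match the hollow one. I'll move above the vise.

```bash
python3 -m inch '.038 -.031 0 0 1;.038 -.031 0 0 1;.038 -.031 0 0 1;.038 -.031 0 0 1;.038 -.031 0 0 1;.038 -.031 0 0 1;.038 -.031 0 0 1;.038 -.031 0 0 1;.038 -.031 0 0 1;.038 -.031 0 0 1;.038 -.031 0 0 1;.038 -.031 0 0 1'
python3 -m inch '.029 -.038 0 0 1;.029 -.038 0 0 1;.029 -.038 0 0 1;.029 -.038 0 0 1;.029 -.038 0 0 1;.029 -.038 0 0 1;.029 -.038 0 0 1;.029 -.038 0 0 1;0 0 0 0 1'
```

```text
t: 1.2
position: [487.4, -278.9, 231.3]
orientation: [0.0, 0.981, 0.196, -0.0]
force: [1.1, -0.3, 0.2]
grip_width: 1.001
gripper_force: 0.0
t: 1.95
position: [562.2, 6.8, 231.6]
orientation: [-0.003, 0.979, 0.202, 0.002]
force: [0.4, 0.3, 0.6]
grip_width: 1.002
gripper_force: 0.0
```

```bash
python3 -m inch '-.001 -.04 0 -.02 1;-.001 -.04 0 -.02 1;-.001 -.04 0 -.02 1;-.001 -.04 0 -.02 1;-.001 -.04 0 -.02 1;-.001 -.04 0 0 1;-.001 -.04 0 0 1;-.001 -.04 0 0 1;-.001 -.04 0 0 1;-.001 -.04 0 0 1;0 0 0 0 1;0 0 0 0 1'
python3 - <<'E'
from h import *
c=capture("wrist");cv2.imwrite("pics/wrist1.png",c["frame"][:,:,::-1])
s=observe();print(s["q"],s["position"],s["orientation"])
f=c["frame"];hsv=cv2.cvtColor(f,cv2.COLOR_RGB2HSV)
for k in blobs((hsv[:,:,1]<70)&(hsv[:,:,2]>190),300):
    P=np.array([ray(c,u,v,86)[:2] for u,v in k[:,0]],np.float32);print("jaw",k[:,0].mean(0),cv2.minAreaRect(P))
E
```

```text
t: 2.95
position: [427.1, 267.8, 231.4]
orientation: [-0.0, 0.975, 0.224, -0.0]
force: [0.5, -0.4, -0.3]
grip_width: 1.004
gripper_force: 0.0
[-0.52991076  0.31923263 -0.14573101  2.09507828  0.06876147  0.73199864
 -1.84277788] [427.97607079 266.09579518 231.23133366] [ 2.38116934e-04  9.75061714e-01  2.21933747e-01 -9.62054540e-05]
jaw [261.1171875 164.1640625] ((439.9400939941406, 270.8310546875), (38.904762268066406, 24.960201263427734), 25.809581756591797)
jaw [232.68503937 164.33070866] ((428.61749267578125, 294.242431640625), (38.907047271728516, 21.579315185546875), 25.814943313598633)
```

View pics/wrist1.png

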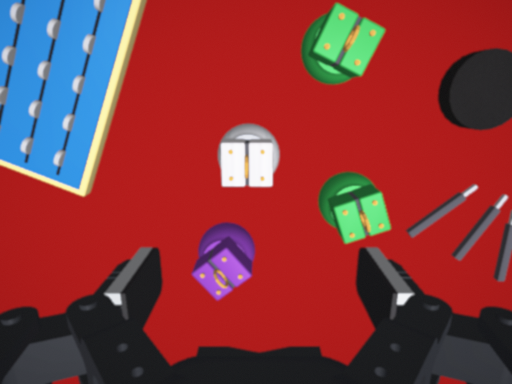

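The wrist view shows the silver vise jaw at (247,164), square to the tool. The purple one at (222,270) and green ones at (362,215) and (348,40) are clear of the finger path. The jaw centre is (434.5,282.7), which agrees with the first estimate. I'll shift and descend.

```bash
python3 -m inch '.0093 -.0075 0 0 1;.0093 -.0075 0 0 1;0 0 .03 0 1;0 0 .03 0 1;0 0 .03 0 1;0 0 .03 0 1;0 0 .03 0 1;0 0 .03 0 1;0 0 .02 0 1;0 0 .01 0 1;0 0 0 0 1;0 0 0 0 1'
```

```text
t: 4.0
position: [436.7, 282.3, 73.8]
orientation: [0.0, 0.975, 0.221, 0.0]
force: [-0.8, -0.2, 0.6]
grip_width: 0.997
gripper_force: 0.0
```

```bash
python3 -m inch '0 0 .011 0 1;0 0 .01 0 1;0 0 0 0 .4;0 0 0 0 -1;0 0 0 0 -1;0 0 0 0 -1;0 0 0 0 -1;0 0 0 0 -1;0 0 0 0 -1;0 0 0 0 -1;0 0 0 0 -1'
python3 -m inch '0 0 0 0 -1;0 0 0 0 -1;0 0 0 0 -1'
```

```text
t: 4.92
position: [436.0, 282.8, 58.6]
orientation: [-0.0, 0.975, 0.221, 0.0]
force: [-1.1, 0.5, 5.6]
grip_width: 0.526
gripper_force: 61.7
t: 5.17
position: [436.0, 282.8, 58.6]
orientation: [-0.0, 0.975, 0.221, 0.0]
force: [-1.8, 0.9, 6.2]
grip_width: 0.527
gripper_force: 61.7
```

```bash
python3 -m inch '0 0 -.005 0 -1;0 0 -.01 0 -1;0 0 -.02 0 -1;0 0 -.025 0 -1;0 0 -.025 0 -1;0 0 -.025 0 -1;0 0 -.025 0 -1;0 0 -.025 0 -1;0 0 -.015 0 -1;0 0 -.01 0 -1;0 0 0 0 -1;0 0 0 0 -1'
python3 - <<'E'
from h import *
c=capture("wrist");cv2.imwrite("pics/wrist2.png",c["frame"][:,:,::-1])
E
```

```text
t: 6.17
position: [435.4, 281.7, 196.4]
orientation: [0.0, 0.975, 0.221, -0.0]
force: [0.3, 0.3, -6.5]
grip_width: 0.526
gripper_force: 62.7
```

View pics/wrist2.png

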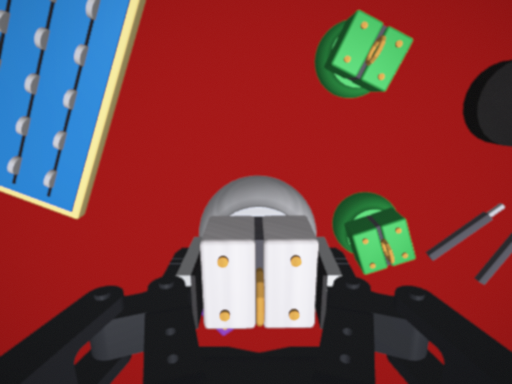

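The vise is held level in the fingers, with the jaw top centred at about (260,285). I'll carry it over the hollow pad.

```bash
python3 -m inch '.001 .015 0 0 -1;.001 .03 0 0 -1;.001 .04 0 0 -1;.001 .04 0 0 -1;.001 .04 0 0 -1;.001 .04 0 0 -1;.001 .04 0 0 -1;.001 .04 0 0 -1;.001 .04 0 0 -1;.001 .04 0 0 -1;.001 .04 0 0 -1;0 .04 0 0 -1'
python3 -m inch '0 .04 0 0 -1;0 .03 0 0 -1;0 .025 0 0 -1;0 .015 0 0 -1;0 0 0 0 -1;0 0 0 0 -1'
python3 - <<'E'
from h import *
c=capture("wrist");f=c["frame"];cv2.imwrite("pics/wrist3.png",f[:,:,::-1])
s=observe();p=s["position"];print(p,s["orientation"],s["force"])
g=cv2.cvtColor(f,cv2.COLOR_RGB2HSV)
for k in blobs((g[:,:,1]<70)&(g[:,:,2]>190),300):
    P=np.array([ray(c,u,v,p[2]-58.6+86)[:2] for u,v in k[:,0]],np.float32);print("jaw",k[:,0].mean(0),cv2.minAreaRect(P))
c=capture("top");f=c["frame"];cv2.imwrite("pics/top3.png",f[:,:,::-1])
E
```

```text
t: 7.22
position: [587.0, -17.9, 195.4]
orientation: [0.0, 0.975, 0.221, -0.001]
force: [0.5, -0.3, -5.4]
grip_width: 0.531
gripper_force: 62.8
t: 7.72
position: [622.0, -89.9, 195.7]
orientation: [-0.001, 0.975, 0.221, -0.001]
force: [0.5, 0.8, -5.7]
grip_width: 0.53
gripper_force: 62.8
[621.71813691 -88.23560625 195.87934357] [-0.00105763  0.97512721  0.2216405  -0.0011402 ] [-0.06400985  0.26456196 -6.54703868]
jaw [228.28838951 283.62921348] ((615.5057983398438, -79.65884399414062), (39.47459030151367, 21.159076690673828), 25.515058517456055)
jaw [289.35205993 283.02996255] ((626.511474609375, -101.63600158691406), (39.42585754394531, 20.662761688232422), 25.724550247192383)
jaw [298.61674009  75.78854626] ((697.9732666015625, -68.6484375), (32.12375259399414, 9.162090301513672), 52.1390495300293)
```

View pics/wrist3.png

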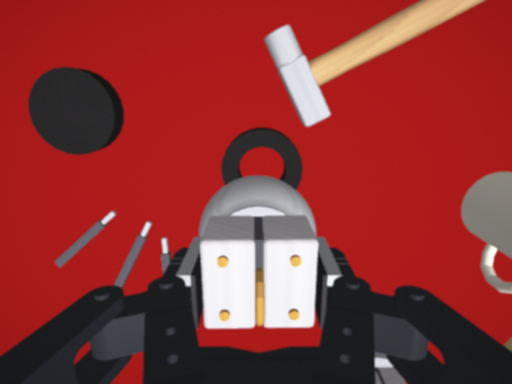

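Run:
```python
from h import *
from scipy.optimize import least_squares
c=capture("wrist");g=cv2.cvtColor(c["frame"],cv2.COLOR_RGB2HSV)
m=np.zeros((384,512),bool);m[115:174,212:312]=(g[:,:,2]<90)[115:174,212:312]
k=max(blobs(m),key=cv2.contourArea)[:,0]
k=k[(k[:,1]<168)];P=np.array([ray(c,u,v,24)[:2] for u,v in k])
d=np.hypot(*(P-[623,-90]).T);P=P[d>33]
r=least_squares(lambda q:np.hypot(P[:,0]-q[0],P[:,1]-q[1])-40,[623,-90],loss="soft_l1");print(r.x,len(P),np.abs(r.fun).mean())
```

```text
[624.55904046 -91.24335568] 109 0.8640096173255193
```

```bash
python3 -m inch '.0033 .002 .01 0 -1;0 0 .02 0 -1;0 0 .025 0 -1;0 0 .025 0 -1;0 0 .025 0 -1;0 0 .02 0 -1;0 0 .012 0 -1;0 0 .006 0 -1;0 0 .002 0 -1;0 0 0 0 -1;0 0 0 0 -1'
```

```text
t: 8.78
position: [626.7, -89.8, 88.9]
orientation: [0.0, 0.975, 0.221, 0.001]
force: [0.6, 0.9, -5.6]
grip_width: 0.523
gripper_force: 62.7
```

```bash
python3 -m inch '0 0 .002 0 -1;0 0 .002 0 -1;0 0 .002 0 -1;0 0 .002 0 -1;0 0 .002 0 -1;0 0 .002 0 -1;0 0 .002 0 -1;0 0 .0015 0 -1;0 0 .001 0 -1;0 0 0 0 -1;0 0 0 0 -1;0 0 0 0 -1'
```

```text
t: 9.78
position: [625.9, -89.9, 75.7]
orientation: [0.0, 0.975, 0.221, 0.0]
force: [0.8, 0.4, -4.7]
grip_width: 0.528
gripper_force: 62.8
```

Run:
```python
from h import *
for i in range(4):
    capture("top") if i else 0
    s=observe();print(s["position"].round(1) if hasattr(s["position"],"round") else s["position"],s["force"])
f=capture("scene")["frame"];cv2.imwrite("pics/s4.png",cv2.resize(f[180:330,230:400],(680,600),interpolation=2)[:,:,::-1])
```

```text
[625.9 -89.9  75.7] [ 0.7545627   0.43599741 -4.73671493]
[625.9 -89.9  75.7] [-0.10239432  0.26159633 -5.97546846]
[625.9 -89.9  75.8] [ 0.45300832  0.21704476 -5.57452071]
[625.9 -89.9  75.8] [-0.21571451  0.23217832 -5.02675533]
```

View pics/s4.png

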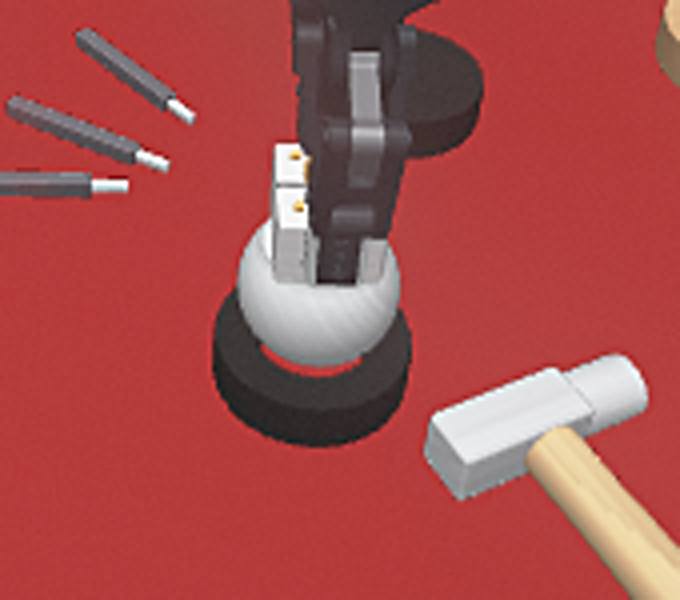

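The scene crop shows the ball just above the pad hole. A sliver of red is visible at (310,362), and the ball sits slightly right of the pad centre. I'll measure the offset.

Run:
```python
from h import *
from scipy.optimize import least_squares
c=capture("scene");f=c["frame"];g=cv2.cvtColor(f,cv2.COLOR_RGB2HSV)
# ball: bright grey contour below crop row 260
m=np.zeros((384,512),bool);m[245:275,285:335]=((g[:,:,1]<60)&(g[:,:,2]>110))[245:275,285:335]
k=max(blobs(m),key=cv2.contourArea)[:,0];k=k[k[:,1]>247]; k=k[k[:,1]<274]
fit=lambda P,q0:least_squares(lambda q:np.hypot(P[:,0]-q[0],P[:,1]-q[1])-q[2],q0,loss="soft_l1")
r=fit(k.astype(float),[310,251,20]);print("ball px",r.x,np.abs(r.fun).mean())
for z in(46,49,52):print(z,ray(c,r.x[0],r.x[1],z))
R,t=np.array(c["R"]),np.array(c["t"]);d=(R@[623,-90,49]+t)[2];print("expected r px",358.7*32/d)
# pad bottom outer edge, table plane
m=(g[:,:,2]<90);m[:255]=0;m[:,:278]=0;m[:,338:]=0
k=max(blobs(m),key=cv2.contourArea)[:,0]
b=[]
for u in range(288,329):
    v=k[k[:,0]==u,1]
    if len(v):b.append((u,v.max()+.5))
P=np.array([ray(c,u,v,0)[:2] for u,v in b]);q=least_squares(lambda q:np.hypot(P[:,0]-q[0],P[:,1]-q[1])-40,[623,-90],loss="soft_l1");print("pad",q.x,np.abs(q.fun).mean())
```

```text
ball px [308.37739883 255.14594511  16.49251807] 3.223546009699861
46 [625.68089891 -96.95927666  46.        ]
49 [626.57707377 -99.74196283  49.        ]
52 [ 627.47324863 -102.52464899   52.        ]
expected r px 20.293068268923708
pad [623.34852021 -90.27380454] 0.49581573303030335
```

Run:
```python
from h import *
c=capture("scene")
for z in(46,49,52):print(z,ray(c,310.1-.4,251.2,z))
g=c["frame"][245:276,305:315].astype(int).mean(1);print(g[20:].round())
s=capture("top")["frame"];cv2.imwrite("pics/t5.png",cv2.resize(s[100:180,270:370],(750,600),interpolation=2)[:,:,::-1])
```

```text
46 [624.28460537 -88.01887986  46.        ]
49 [625.19099812 -90.86699063  49.        ]
52 [626.09739087 -93.71510139  52.        ]
[[163. 164. 165.]
 [156. 156. 158.]
 [148. 148. 149.]
 [136. 136. 138.]
 [126. 129. 130.]
 [117. 129. 131.]
 [148.  90.  90.]
 [190.  61.  61.]
 [184.  58.  58.]
 [ 82.  56.  56.]
 [ 54.  56.  56.]]
```

View pics/t5.png

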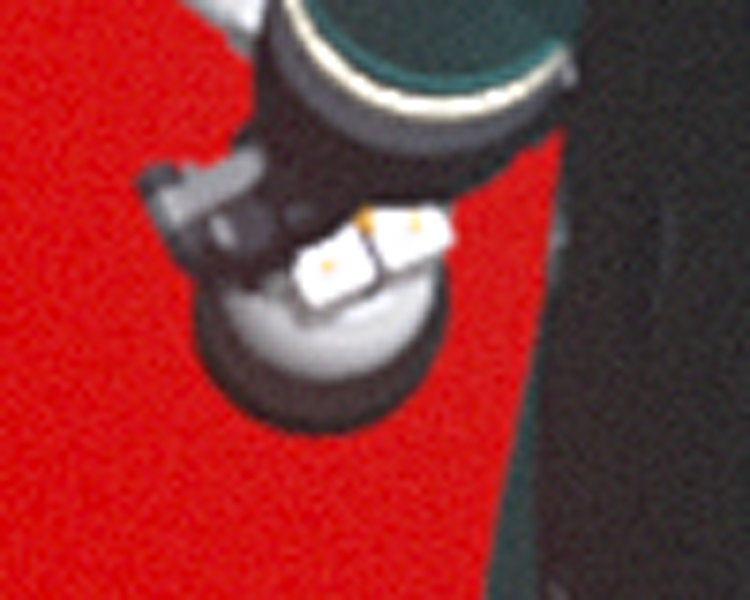

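The top crop shows the ball (centre column about 328) about 2 mm right of the pad centre (about 321). That agrees with the scene ray: ball (625.2,-90.9) against pad (623.3,-90.3). I'll correct the offset and lower until the pad takes the weight.

```bash
python3 -m inch '-.001 -.001 0 0 -1;-.001 -.001 0 0 -1;0 0 .001 0 -1;0 0 .001 0 -1;0 0 .0005 0 -1;0 0 0 0 -1;0 0 0 0 -1'; python3 -m inch '0 0 .0007 0 -1;0 0 .0007 0 -1;0 0 0 0 -1;0 0 0 0 -1'
```

```text
t: 10.72
position: [624.5, -89.7, 74.3]
orientation: [0.0, 0.975, 0.221, 0.001]
force: [1.2, -1.9, -1.7]
grip_width: 0.524
gripper_force: 63.3
t: 11.05
position: [625.0, -89.9, 73.6]
orientation: [0.001, 0.975, 0.221, 0.001]
force: [-0.0, -1.9, 5.0]
grip_width: 0.529
gripper_force: 64.1
```

Contact is made (z force went from -5.7 to +5 N), with a slight -y side force. I'll ease it toward -y and release gently.

```bash
python3 -m inch '0 .001 0 0 -1;0 0 0 0 -1;0 0 0 0 -1'; python3 -m inch '0 0 0 0 .07;0 0 0 0 .12;0 0 0 0 .18;0 0 0 0 .25;0 0 0 0 .35;0 0 0 0 .5;0 0 0 0 .7;0 0 0 0 1;0 0 0 0 1;0 0 0 0 1;0 0 0 0 1;0 0 0 0 1'
```

```text
t: 11.3
position: [625.2, -90.2, 73.3]
orientation: [0.0, 0.975, 0.221, 0.001]
force: [0.6, -2.0, 5.4]
grip_width: 0.526
gripper_force: 64.0
t: 12.3
position: [624.1, -89.9, 72.8]
orientation: [-0.0, 0.975, 0.221, -0.0]
force: [-0.3, -0.6, -0.0]
grip_width: 1.003
gripper_force: 0.0
```

Released; I'll go straight up and check.

```bash
python3 -m inch '0 0 -.005 0 1;0 0 -.01 0 1;0 0 -.02 0 1;0 0 -.03 0 1;0 0 -.03 0 1;0 0 -.03 0 1;0 0 -.03 0 1;0 0 -.03 0 1;0 0 -.02 0 1;0 0 -.01 0 1;0 0 0 0 1;0 0 0 0 1'
python3 -m inch '-.02 0 0 0 1;-.04 0 0 0 1;-.04 0 0 0 1;-.02 0 0 0 1;0 0 0 0 1;0 0 0 0 1'
python3 - <<'E'
from h import *
a=capture("scene")["frame"][180:300,250:370];c=capture("wrist");b=c["frame"]
cv2.imwrite("pics/end.png",np.hstack([cv2.resize(a,(360,360)),cv2.resize(b,(440,360))])[:,:,::-1])
g=cv2.cvtColor(b,cv2.COLOR_RGB2HSV)
for k in blobs((g[:,:,1]<70)&(g[:,:,2]>190),300):
    P=np.array([ray(c,u,v,100)[:2] for u,v in k[:,0]],np.float32);print("jaw",k[:,0].mean(0),cv2.minAreaRect(P))
E
```

```text
t: 13.3
position: [623.9, -89.9, 234.1]
orientation: [0.0, 0.975, 0.221, 0.0]
force: [-0.0, -0.4, -0.9]
grip_width: 1.001
gripper_force: 0.0
t: 13.8
position: [542.4, -129.0, 233.3]
orientation: [-0.0, 0.975, 0.221, -0.0]
force: [0.3, -0.1, 0.7]
grip_width: 0.998
gripper_force: 0.0
jaw [265.67936508  73.68888889] ((623.6074829101562, -96.1392822265625), (47.349124908447266, 45.394893646240234), 24.50014305114746)
jaw [307.64705882  12.6372549 ] ((680.5071411132812, -104.36956024169922), (25.107505798339844, 19.28472900390625), 52.45924758911133)
```

View pics/end.png

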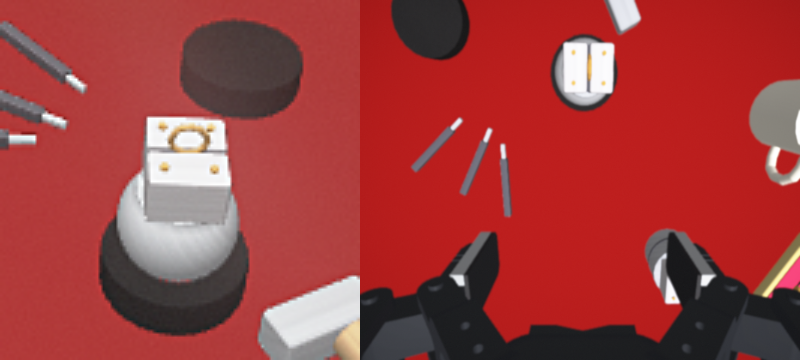

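The vise rests in the pad, but the jaw-top ray, (623.6,-96), hints at some tilt. I'll take a closer look and triangulate the jaw top.

```bash
python3 -m inch '.03 0 0 0 1;.04 0 0 0 1;.03 0 0 0 1;0 0 0 0 1;0 0 0 0 1;0 0 0 0 1'
cat > m.py <<'E'
from h import *
c=capture("wrist");f=c["frame"];g=cv2.cvtColor(f,cv2.COLOR_RGB2HSV)
cs=capture("scene")
print(observe()["position"])
def dots(c,box,s=60):
    f=c["frame"];g=cv2.cvtColor(f,cv2.COLOR_RGB2HSV);x0,y0,x1,y1=box
    m=np.zeros(g.shape[:2],np.uint8);m[y0:y1,x0:x1]=((g[:,:,0]>10)&(g[:,:,0]<28)&(g[:,:,1]>s))[y0:y1,x0:x1]
    n,_,st,ce=cv2.connectedComponentsWithStats(m);return [(st[i,4],*ce[i].round(1)) for i in range(1,n) if st[i,4]>1]
print("wrist",dots(c,(200,80,330,260)))
print("scene",dots(cs,(290,210,335,260)))
a=cv2.resize(f[80:260,180:340],(400,450),interpolation=2);b=cv2.resize(cs["frame"][205:285,275:345],(394,450),interpolation=2)
import sys;cv2.imwrite(sys.argv[1],np.hstack([a,b])[:,:,::-1])
E
python3 m.py pics/m1.png
```

```text
t: 14.4
position: [610.7, -95.8, 233.4]
orientation: [-0.0, 0.975, 0.222, -0.001]
force: [-0.2, 0.1, -0.5]
grip_width: 1.002
gripper_force: 0.0
[609.86006886 -96.8669786  233.63674039]
wrist [(np.int32(12), np.float64(249.2), np.float64(150.7)), (np.int32(13), np.float64(282.5), np.float64(150.8)), (np.int32(101), np.float64(266.2), np.float64(166.5)), (np.int32(12), np.float64(249.2), np.float64(178.7)), (np.int32(13), np.float64(281.6), np.float64(178.6))]
scene [(np.int32(6), np.float64(303.8), np.float64(221.8)), (np.int32(64), np.float64(313.3), np.float64(225.4)), (np.int32(7), np.float64(304.3), np.float64(235.0)), (np.int32(8), np.float64(321.1), np.float64(235.9))]
```

View pics/m1.png

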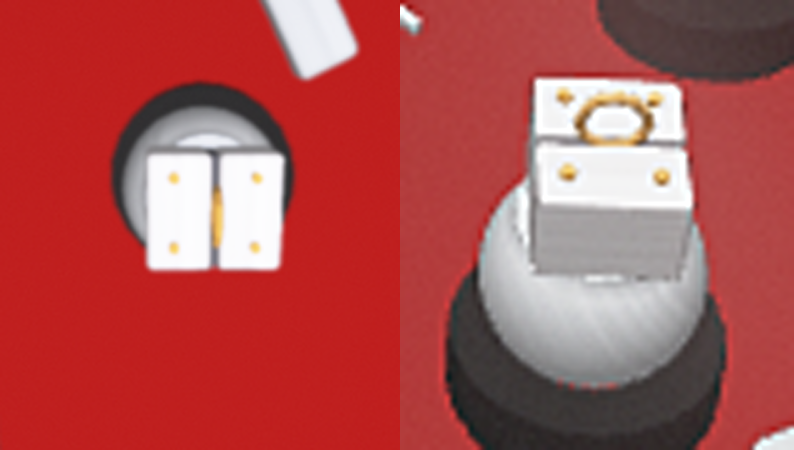

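The jaw is visibly off-centre to the right of the ball in the wrist crop, so the vise is tilted. I'll quantify it.

Run:
```python
from h import *
w=capture("wrist");s=capture("scene")
def P(c):return np.array(c["intrinsics"])@np.c_[np.array(c["R"]),np.array(c["t"])]
def T(a,b):
    X=cv2.triangulatePoints(P(w),P(s),np.array(a,float).reshape(2,1),np.array(b,float).reshape(2,1));return (X[:3]/X[3]).ravel()
pw=[(249.2,178.7),(281.6,178.6),(249.2,150.7),(282.5,150.8)]
for p in pw:print("wrist dot@100",ray(w,*p,100))
# scene dots: crop px (567,172),(662,176),(565,97),(655,98) -> /5.625
ps=[(275+(u-400)/5.63,205+v/5.63) for u,v in((565,97),(567,172),(655,98),(662,176))]
Q=[]
for a,b in zip(pw,ps):
    X=T(a,b);Q.append(X);print(X.round(1),np.array(b).round(1))
Q=np.array(Q);ex=(Q[2]+Q[3]-Q[0]-Q[1])/2;ey=(Q[0]+Q[2]-Q[1]-Q[3])/2
print("centre",Q.mean(0),"n",np.cross(ex,ey)/np.linalg.norm(np.cross(ex,ey)),ex,ey)
# pad & ball in wrist crop (scale 2.5): pad outer circle x112..293,y83.. ; ball x125..285,y105..
print("pad wrist",ray(w,180+202.5/2.5,80+(83+90.5)/2.5,24))
print("ball scene z46",ray(s,275+(594-400)/5.63,205+(386-115)/5.63,46))
```

```text
wrist dot@100 [608.92170102 -88.24318923 100.        ]
wrist dot@100 [ 621.06137335 -113.47622077  100.        ]
wrist dot@100 [630.95167349 -77.95102335 100.        ]
wrist dot@100 [ 642.97279579 -103.34127119  100.        ]
[610.2 -88.  101.4] [304.3 222.2]
[ 621.7 -113.4   99.9] [304.7 235.6]
[632.  -77.8 101.8] [320.3 222.4]
[ 643.7 -103.2   99.7] [321.5 236.3]
centre [626.91300205 -95.5972051  100.72817418] n [ 0.02209799 -0.0597829   0.99796677] [21.8807182  10.17967859  0.1253056 ] [-11.61441904  25.42582875   1.78030496]
pad wrist [625.71652532 -92.03555859  24.        ]
ball scene z46 [625.54080388 -92.13141686  46.        ]
```

The tilt is about 3.6° toward -y. The ball first touched about 2 mm off-centre, then slid and rolled into the seat on release. To mend it, I'll regrip about 2 mm further toward -y so the pads square the vise up, lift it slightly, and seat it again centred.

```bash
python3 -m inch '.01 .0014 0 0 1;.01 .0013 0 0 1;0 0 .01 0 1;0 0 .03 0 1;0 0 .035 0 1;0 0 .035 0 1;0 0 .035 0 1;0 0 .035 0 1;0 0 .02 0 1;0 0 .01 0 1;0 0 .004 0 1;0 0 0 0 1'
python3 -m inch '0 0 0 0 .6;0 0 0 0 .35;0 0 0 0 .25;0 0 0 0 .15;0 0 0 0 .1;0 0 0 0 .05;0 0 0 0 0;0 0 0 0 -1;0 0 0 0 -1;0 0 0 0 -1;0 0 0 0 -1;0 0 0 0 -1'
```

```text
t: 15.6
position: [625.1, -91.6, 73.0]
orientation: [-0.0, 0.975, 0.221, -0.0]
force: [1.0, -0.2, 0.3]
grip_width: 1.002
gripper_force: 0.0
t: 16.6
position: [626.4, -92.7, 74.9]
orientation: [0.001, 0.975, 0.221, 0.001]
force: [0.9, -1.5, 6.4]
grip_width: 0.528
gripper_force: 59.9
```

```bash
python3 -m inch '0 0 -.002 0 -1;0 0 -.002 0 -1;0 0 -.003 0 -1;0 0 -.003 0 -1;0 0 0 0 -1;0 0 0 0 -1;0 0 0 0 -1'
python3 - <<'E'
from h import *
w=capture("wrist");g=cv2.cvtColor(w["frame"],cv2.COLOR_RGB2HSV);p=observe()["position"];print(p)
for k in blobs((g[:,:,1]<70)&(g[:,:,2]>190),600):print(k[:,0].mean(0),cv2.minAreaRect(np.array([ray(w,u,v,p[2]+27.4)[:2] for u,v in k[:,0]],np.float32)))
s=capture("scene")["frame"];t=capture("top")["frame"]
cv2.imwrite("pics/g.png",np.hstack([cv2.resize(s[205:305,260:360],(400,400),interpolation=2),cv2.resize(t[110:170,280:340],(400,400),interpolation=2)])[:,:,::-1])
E
```

```text
t: 17.18
position: [624.0, -91.2, 80.4]
orientation: [-0.0, 0.975, 0.221, -0.001]
force: [-0.6, -0.6, -6.3]
grip_width: 0.528
gripper_force: 61.7
[624.29637201 -91.30534986  80.52236311]
[229.31698113 278.38867925] ((620.1768188476562, -80.1429443359375), (39.09117889404297, 20.539825439453125), 25.385679244995117)
[289.48288973 276.63878327] ((630.9078369140625, -101.43914031982422), (38.893150329589844, 20.122682571411133), 26.02712059020996)
[317.58516484  66.76373626] ((705.0049438476562, -74.83047485351562), (49.7174186706543, 14.197150230407715), 52.215232849121094)
```

View pics/g.png

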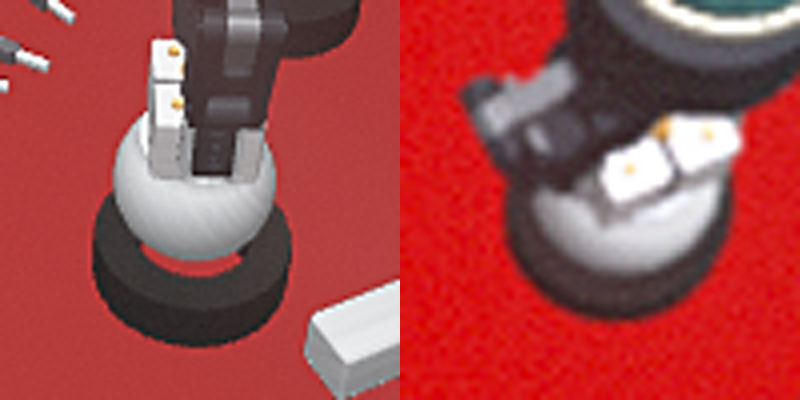

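Both crops show the vise gripped square, with the ball within about 1 mm of the pad centre once parallax is allowed for. My picture allowance is used up (I count 11 views, one over the limit), so from here I go on numbers only. I'll lower it slowly, watching the force.

```bash
python3 -m inch '-.001 -.0003 .0015 0 -1;0 0 .0015 0 -1;0 0 .001 0 -1;0 0 .001 0 -1;0 0 .001 0 -1;0 0 0 0 -1;0 0 0 0 -1'; python3 -m inch '0 0 .0005 0 -1;0 0 .0005 0 -1;0 0 0 0 -1;0 0 0 0 -1'
```

```text
t: 17.92
position: [624.8, -92.1, 76.8]
orientation: [0.0, 0.975, 0.221, 0.001]
force: [1.5, -0.9, -4.2]
grip_width: 0.533
gripper_force: 61.9
t: 18.25
position: [625.1, -92.1, 76.3]
orientation: [0.0, 0.975, 0.221, 0.001]
force: [0.9, -1.3, 0.3]
grip_width: 0.53
gripper_force: 62.5
```

The side force along tool +y means contact is still one-sided. I'll lift a little, shift +y by 1.5 mm and probe again.

```bash
python3 -m inch '0 0 -.003 0 -1;0 .001 0 0 -1;0 .001 0 0 -1;0 0 .001 0 -1;0 0 .001 0 -1;0 0 .001 0 -1;0 0 0 0 -1;0 0 0 0 -1'; python3 -m inch '0 0 .0005 0 -1;0 0 .0005 0 -1;0 0 0 0 -1;0 0 0 0 -1'
```

```text
t: 18.92
position: [625.4, -93.1, 75.9]
orientation: [0.0, 0.975, 0.221, 0.001]
force: [0.6, 0.5, -2.1]
grip_width: 0.531
gripper_force: 62.2
t: 19.25
position: [625.7, -93.1, 75.5]
orientation: [0.0, 0.975, 0.221, 0.001]
force: [1.2, 0.3, 1.3]
grip_width: 0.523
gripper_force: 62.7
```

```bash
python3 -m inch '0 0 -.003 0 -1;.001 0 0 0 -1;0 0 .001 0 -1;0 0 .001 0 -1;0 0 .001 0 -1;0 0 0 0 -1;0 0 0 0 -1;0 0 0 0 -1'
```

```text
t: 19.92
position: [626.1, -93.0, 75.3]
orientation: [0.0, 0.975, 0.221, 0.0]
force: [1.0, -0.7, 1.6]
grip_width: 0.533
gripper_force: 62.6
```

```bash
python3 -m inch '0 0 0 0 .2;0 0 0 0 .6;0 0 0 0 1;0 0 0 0 1;0 0 0 0 1;0 0 0 0 1;0 0 0 0 1;0 0 0 0 1'
python3 -m inch '0 0 -.005 0 1;0 0 -.01 0 1;0 0 -.02 0 1;0 0 -.03 0 1;0 0 -.03 0 1;0 0 -.03 0 1;0 0 -.03 0 1;0 0 -.03 0 1;0 0 -.02 0 1;0 0 -.01 0 1;0 0 0 0 1;0 0 0 0 1'
python3 -m inch '-.01 0 0 0 1;-.01 0 0 0 1;0 0 0 0 1;0 0 0 0 1;0 0 0 0 1'
cat >> h.py <<'E'
def dots(c,box,s=60):
    f=c["frame"];g=cv2.cvtColor(f,cv2.COLOR_RGB2HSV);x0,y0,x1,y1=box
    m=np.zeros(g.shape[:2],np.uint8);m[y0:y1,x0:x1]=((g[:,:,0]>10)&(g[:,:,0]<28)&(g[:,:,1]>s))[y0:y1,x0:x1]
    n,_,st,ce=cv2.connectedComponentsWithStats(m);return [(int(st[i,4]),*ce[i].round(1).tolist()) for i in range(1,n) if st[i,4]>1]
E
python3 - <<'E'
from h import *
w=capture("wrist");s=capture("scene")
D=dots(w,(200,80,330,260));print(D);print(dots(s,(290,205,335,260)))
d=[x[1:] for x in D if 6<=x[0]<30]
if len(d)==4:
    m=np.mean(d,0);print("top@100",ray(w,*m,100))
g=cv2.cvtColor(w["frame"],cv2.COLOR_RGB2HSV)
from scipy.optimize import least_squares
m=(g[:,:,0]<8)|(g[:,:,0]>172);m=~(m&(g[:,:,1]>120));m[:105]=0;m[230:]=0;m[:,:200]=0;m[:,330:]=0
k=max(blobs(m),key=cv2.contourArea)[:,0];k=k[k[:,1]<152]
P=np.array([ray(w,u,v,24)[:2] for u,v in k]);d=np.hypot(*(P-[625,-91.5]).T);P=P[(d>36)&(d<45)]
r=least_squares(lambda q:np.hypot(P[:,0]-q[0],P[:,1]-q[1])-40,[625,-91],loss="soft_l1");print("pad wrist",r.x,len(P),np.abs(r.fun).mean())
E
```

```text
t: 20.58
position: [625.6, -92.9, 75.0]
orientation: [0.0, 0.975, 0.221, -0.0]
force: [-0.3, 0.9, -0.4]
grip_width: 0.999
gripper_force: 0.0
t: 21.58
position: [625.3, -92.9, 236.3]
orientation: [0.0, 0.975, 0.221, 0.0]
force: [-0.1, -0.1, -0.6]
grip_width: 1.0
gripper_force: 0.0
t: 22.0
position: [611.7, -99.5, 235.7]
orientation: [-0.0, 0.975, 0.221, -0.0]
force: [-0.4, 0.5, 1.1]
grip_width: 0.996
gripper_force: 0.0
[(12, 245.2, 148.7), (14, 278.3, 148.5), (94, 262.4, 163.8), (12, 245.5, 176.5), (13, 277.6, 176.4)]
[(6, 304.5, 222.0), (63, 314.1, 225.7), (7, 305.0, 235.3), (7, 322.0, 236.3)]
top@100 [627.88248178 -94.56542914 100.        ]
pad wrist [623.11553655 -92.07878337] 105 0.8644547373187479
```

The jaw top sits at (627.9,-94.6) by the wrist view, and the pad fit is too coarse to judge level. I'll measure the tilt directly by triangulating the four screws from several wrist views.

```bash
cat > snap.py <<'E'
from h import *
import pickle,os,sys
fn=sys.argv[1];L=pickle.load(open(fn,"rb")) if os.path.exists(fn) else []
for n in ("wrist","scene") if not L else ("wrist",):
    c=capture(n);f=c["frame"].astype(float);K,R,t=(np.array(c[k]) for k in("intrinsics","R","t"))
    x=K@(R@[627,-94,101]+t);u,v=x[:2]/x[2];h=45 if n=="wrist" else 22
    wt=np.clip((f[:,:,0]+f[:,:,1])/2-f[:,:,2]-25,0,None)*(f[:,:,1]>.45*f[:,:,0])
    m=np.zeros(wt.shape,np.uint8);y0,x0=max(0,int(v-h)),max(0,int(u-h));m[y0:int(v+h),x0:int(u+h)]=(wt>0)[y0:int(v+h),x0:int(u+h)]
    k,lab,st,ce=cv2.connectedComponentsWithStats(m);d=[]
    for i in range(1,k):
        if 3<st[i,4]<45:
            yy,xx=np.where(lab==i);w=wt[yy,xx];d.append((np.average(xx,weights=w),np.average(yy,weights=w)))
    L.append((n,K,R,t,np.array(d)));print(n,[(round(a),round(b)) for a,b in d])
pickle.dump(L,open(fn,"wb"))
E
python3 snap.py a.pkl; python3 -m inch '0 .04 0 0 1;0 .04 0 0 1;0 .02 0 0 1;0 0 0 0 1;0 0 0 0 1;0 0 0 0 1;0 0 0 0 1';python3 snap.py a.pkl
python3 -m inch '-.04 -.04 0 0 1;-.03 -.04 0 0 1;0 -.02 0 0 1;0 0 0 0 1;0 0 0 0 1;0 0 0 0 1;0 0 0 0 1';python3 snap.py a.pkl
python3 -m inch '.04 -.04 0 0 1;.03 -.04 0 0 1;0 -.02 0 0 1;0 0 0 0 1;0 0 0 0 1;0 0 0 0 1;0 0 0 0 1';python3 snap.py a.pkl
python3 -m inch '.04 .04 0 0 1;.03 .04 0 0 1;0 .02 0 0 1;0 0 0 0 1;0 0 0 0 1;0 0 0 0 1;0 0 0 0 1';python3 snap.py a.pkl
cat > fit.py <<'E'
from h import *
import pickle,sys
from scipy.optimize import least_squares
L=pickle.load(open(sys.argv[1],"rb"))
T=np.deg2rad(25.6);ax=np.array([np.cos(T),np.sin(T)]);ay=np.array([-ax[1],ax[0]])
X0=np.array([[*(np.array([627,-94.])+a*12*ax+b*14*ay),101] for a in(-1,1) for b in(-1,1)])
proj=lambda K,R,t,X:(lambda y:y[:,:2]/y[:,2:])((K@(R@X.T+t[:,None])).T)
obs=[]
for n,K,R,t,d in L:
    p=proj(K,R,t,X0)
    if len(d)<1: continue
    D=np.linalg.norm(p[:,None]-d[None],axis=2)
    for i in range(4):
        j=D[i].argmin()
        if D[i,j]<(8 if n=="wrist" else 4): obs.append((n,K,R,t,i,d[j]))
def res(q,W):
    X=q.reshape(4,3);return np.concatenate([(proj(K,R,t,X[i:i+1])[0]-d) for n,K,R,t,i,d in obs if n in W])
for W in(("wrist",),("wrist","scene")):
    r=least_squares(res,X0.ravel(),args=(W,),loss="soft_l1");X=r.x.reshape(4,3)
    nn=np.linalg.svd(X-X.mean(0))[2][2];nn*=np.sign(nn[2])
    print(W,len(r.fun)//2,"rms px",np.sqrt((r.fun**2).mean()).round(2),"centre",X.mean(0).round(1),"tilt deg x,y",np.rad2deg(nn[:2]).round(2),"z",X[:,2].round(1))
E
python3 fit.py a.pkl
```

```text
wrist [(245, 149), (278, 149), (288, 178), (245, 177), (278, 177), (241, 186), (273, 186)]
scene [(317, 219), (304, 222), (305, 235), (322, 236)]
t: 22.78
position: [644.0, -164.7, 236.1]
orientation: [-0.001, 0.975, 0.222, -0.0]
force: [-0.8, -0.2, -0.2]
grip_width: 1.004
gripper_force: 0.0
wrist [(149, 142), (193, 149), (159, 149), (149, 157), (150, 170), (161, 177), (194, 177), (151, 184), (179, 186), (202, 186), (172, 186)]
t: 23.42
position: [566.8, -122.9, 236.6]
orientation: [0.0, 0.975, 0.221, 0.001]
force: [0.5, -0.8, -0.3]
grip_width: 1.0
gripper_force: 0.0
wrist [(242, 86), (277, 86), (242, 116), (276, 116), (286, 125)]
t: 24.05
position: [580.3, -34.9, 236.1]
orientation: [0.001, 0.976, 0.22, -0.0]
force: [1.1, -0.3, 0.6]
grip_width: 0.998
gripper_force: 0.0
wrist [(373, 141), (372, 152), (330, 148), (363, 147), (371, 163), (370, 175), (360, 175), (329, 176), (363, 184), (341, 184), (331, 185)]
t: 24.68
position: [658.0, -76.5, 236.1]
orientation: [-0.001, 0.975, 0.222, -0.001]
force: [-0.1, 0.2, -0.7]
grip_width: 0.997
gripper_force: 0.0
wrist [(247, 207), (278, 206), (231, 217), (236, 227), (247, 232), (278, 231), (246, 240)]
('wrist',) 20 rms px 0.03 centre [628.2 -94.5 101.7] tilt deg x,y [ 3.35 -2.92] z [101.1 103.1 100.3 102.4]
('wrist', 'scene') 23 rms px 0.15 centre [628.1 -94.5 101.2] tilt deg x,y [ 3.02 -4.18] z [100.3 102.4  99.5 102.4]
```

The fit is tight (0.03 px). The ball is centred at about (625,-91.7), but the vise leans about 4° along tool +y. I'll regrip centred on the ball without lifting, then measure the tilt in the hand by PnP to see where it comes from.

```bash
cat > pnp.py <<'E'
from h import *
import sys
from snapf import grab
# model (mm) tool-x, tool-y spacing of the screws
def tilt(c,d,X0):
    K,R,t=(np.array(c[k]) for k in("intrinsics","R","t"))
    p=(K@(R@X0.T+t[:,None])).T;p=p[:,:2]/p[:,2:]
    d=np.array([d[np.linalg.norm(d-q,axis=1).argmin()] for q in p])
    M=np.array([[a*SX/2,b*SY/2,0] for a in(-1,1) for b in(-1,1)],float)
    ok,r,tv=cv2.solvePnP(M,d,K,None,flags=cv2.SOLVEPNP_IPPE)
    ok,rs,ts,e=cv2.solvePnPGeneric(M,d,K,None,flags=cv2.SOLVEPNP_IPPE)
    for r,tv,ee in zip(rs,ts,e):
        n=R.T@cv2.Rodrigues(r)[0][:,2];n*=np.sign(n[2]);C=R.T@(tv.ravel()-t)
        print("c",C.round(1),"tilt along tool x,y deg",np.rad2deg([n[0]*.902+n[1]*.432,n[0]*.432-n[1]*.902]).round(2),"err",ee)
SX,SY=24.2,28.0
E
sed -n '/^for n/,$p' snap.py >/dev/null
cat > snapf.py <<'E'
from h import *
def grab(c,C,h):
    f=c["frame"].astype(float);K,R,t=(np.array(c[k]) for k in("intrinsics","R","t"))
    x=K@(R@C+t);u,v=x[:2]/x[2]
    wt=np.clip((f[:,:,0]+f[:,:,1])/2-f[:,:,2]-25,0,None)*(f[:,:,1]>.45*f[:,:,0])
    m=np.zeros(wt.shape,np.uint8);y0,x0=max(0,int(v-h)),max(0,int(u-h));m[y0:int(v+h),x0:int(u+h)]=(wt>0)[y0:int(v+h),x0:int(u+h)]
    k,lab,st,ce=cv2.connectedComponentsWithStats(m);d=[]
    for i in range(1,k):
        if st[i,4]>3:
            yy,xx=np.where(lab==i);w=wt[yy,xx];d.append((np.average(xx,weights=w),np.average(yy,weights=w)))
    return np.array(d)
E
python3 - <<'E'
# check PnP on stored free views
import pickle,pnp,numpy as np
exec(open("fit.py").read().replace("sys.argv[1]","'a.pkl'"))
r=least_squares(res,X0.ravel(),args=(("wrist",),));X=r.x.reshape(4,3)
SX=(np.linalg.norm(X[2]-X[0])+np.linalg.norm(X[3]-X[1]))/2;SY=(np.linalg.norm(X[1]-X[0])+np.linalg.norm(X[3]-X[2]))/2;print(SX,SY)
pnp.SX,pnp.SY=SX,SY
for n,K,R,t,d in L: 
    if n=="wrist": pnp.tilt(dict(intrinsics=K,R=R,t=t),d,X)
E
python3 -m inch '-.01 -.0012 0 0 1;-.025 0 0 0 1;-.014 0 0 0 1;0 0 .03 0 1;0 0 .04 0 1;0 0 .04 0 1;0 0 .04 0 1;0 0 .035 0 1;0 0 .02 0 1;0 0 .0097 0 1;0 0 0 0 1;0 0 0 0 1'
```

```text
('wrist',) 20 rms px 0.03 centre [628.2 -94.5 101.7] tilt deg x,y [ 3.35 -2.92] z [101.1 103.1 100.3 102.4]
('wrist', 'scene') 23 rms px 0.15 centre [628.1 -94.5 101.2] tilt deg x,y [ 3.02 -4.18] z [100.3 102.4  99.5 102.4]
24.004514707357977 27.96134021447395
c [628.2 -94.5 101.7] tilt along tool x,y deg [0.74 4.41] err [0.00927848]
c [628.3 -94.3 101.7] tilt along tool x,y deg [21.05 -5.38] err [0.18857702]
c [628.1 -94.4 101.2] tilt along tool x,y deg [2.21 4.83] err [0.01894141]
c [628.3 -94.5 101.2] tilt along tool x,y deg [18.98 22.12] err [0.1956772]
c [628.2 -94.5 102.3] tilt along tool x,y deg [1.82 5.47] err [0.0063558]
c [628.1 -94.4 102.3] tilt along tool x,y deg [-0.33 -5.83] err [0.10469163]
c [628.2 -94.4 101.9] tilt along tool x,y deg [1.49 3.98] err [0.02048613]
c [628.1 -93.9 102. ] tilt along tool x,y deg [ 18.29 -31.1 ] err [0.33789502]
c [628.2 -94.4 101.9] tilt along tool x,y deg [1.97 4.92] err [0.01413569]
c [628.5 -94.2 102. ] tilt along tool x,y deg [36.54 -6.03] err [0.30729763]
t: 25.73
position: [625.7, -92.5, 75.7]
orientation: [0.0, 0.975, 0.221, 0.0]
force: [0.1, 0.8, 0.1]
grip_width: 1.002
gripper_force: 0.0
```

```bash
python3 -m inch '0 -.0013 0 0 .6;0 0 0 0 .35;0 0 0 0 .2;0 0 0 0 .1;0 0 0 0 0;0 0 0 0 -1;0 0 0 0 -1;0 0 0 0 -1;0 0 0 0 -1;0 0 0 0 -1'
cat > now.py <<'E'
from pnp import *
import pnp
pnp.SX,pnp.SY=24.,27.96
c=capture("wrist");a=np.array([.902,.432]);b=np.array([.432,-.902])
p=np.array(observe()["position"]);C=np.array([*map(float,sys.argv[1:4])]) if len(sys.argv)>3 else np.array([p[0],p[1],p[2]+26.5])
X0=np.array([[*(C[:2]+i*12*a+j*14*b),C[2]] for i in(-1,1) for j in(-1,1)])
d=grab(c,C,80);print(len(d),p.round(1),observe()["force"]);tilt(c,d,X0)
E
sed -i 's/M=np.array(\[\[a\*SX\/2,b\*SY\/2,0\]/M=np.array([[a*SX\/2,-b*SY\/2*FL,0]/; s/^SX,SY=.*/SX,SY,FL=24.,27.96,-1/' pnp.py; sed -i '/^pnp.SX/s/$/;pnp.FL=1/' now.py
python3 now.py
```

```text
t: 26.57
position: [626.7, -92.7, 76.6]
orientation: [0.001, 0.975, 0.221, 0.001]
force: [0.6, -2.6, 7.0]
grip_width: 0.527
gripper_force: 60.9
11 [626.7 -92.7  76.5] [ 1.20532316 -3.19335867  6.32146831]
c [627.7 -92.8 102.1] tilt along tool x,y deg [2.12 2.76] err [0.01739136]
c [628.6 -92.2 102.2] tilt along tool x,y deg [49.18 -3.23] err [2.04937795]
```

The in-hand tilt reads 2.8°. I'll check the method's bias against the saved wrist pictures: wrist1 (vise standing level on its foot) and wrist2/3 (held).

```bash
cat > chk.py <<'E'
import sys;sys.argv=["x"]
from pnp import *
import pnp
pnp.SX,pnp.SY,pnp.FL=24.,27.96,1
c=capture("wrist");p=np.array([626.7,-92.7,76.5]);R=np.array(c["R"]);t=np.array(c["t"])
a=np.array([.902,.432]);b=np.array([.432,-.902])
for f,q,C in(("wrist1",(427.8,266.8,231.3),(435,282.7,86.5)),("wrist2",(435.8,282,196.4),(436.5,282.5,223)),("wrist3",(622,-89.7,195.7),(622,-89.7,222.3))):
    im=cv2.imread(f"pics/{f}.png")[:,:,::-1];C=np.array(C)
    cc=dict(frame=im,intrinsics=c["intrinsics"],R=R,t=t-R@(np.array(q)-p))
    X0=np.array([[*(C[:2]+i*12*a+j*14*b),C[2]] for i in(-1,1) for j in(-1,1)])
    d=grab(cc,C,80 if f!="wrist1" else 40);print(f,len(d));tilt(cc,d,X0)
E
python3 chk.py
```

```text
wrist1 11
c [435.5 282.1  88.5] tilt along tool x,y deg [0.25 0.25] err [0.02748943]
c [435.6 282.2  88.5] tilt along tool x,y deg [21.89  3.74] err [0.16553659]
wrist2 12
c [434.9 281.4 226.6] tilt along tool x,y deg [-0.05  0.93] err [0.00765968]
c [436.  282.  226.8] tilt along tool x,y deg [51.88 -1.18] err [2.45388535]
wrist3 12
c [621.1 -90.2 225.9] tilt along tool x,y deg [-0.04  0.88] err [0.00363228]
c [622.3 -89.7 226. ] tilt along tool x,y deg [51.85 -1.07] err [2.44238338]
```

The method is sound: it reads 0.3° for the standing vise and 0.9° for the first hold. The ball centre is well fixed at (624.8,-91.3) and well seated, so only the lean remains. I'll open a little and nudge the jaw upright with the finger, measuring as I go.

```bash
python3 -m inch '0 0 0 0 .1;0 0 0 0 .2;0 0 0 0 .25;0 0 0 0 .25;0 0 0 0 .25;0 0 0 0 .25'; python3 now.py 627.5 -93 102
```

```text
t: 27.17
position: [624.5, -91.1, 74.7]
orientation: [-0.0, 0.975, 0.221, -0.001]
force: [0.1, -0.6, -0.6]
grip_width: 0.622
gripper_force: 0.0
17 [624.6 -91.1  74.8] [ 0.69532556 -0.74754235 -0.24792309]
c [627.9 -93.8 102.2] tilt along tool x,y deg [1.87 3.74] err [0.01097617]
c [628.8 -93.1 102.3] tilt along tool x,y deg [49.45 -6.4 ] err [2.16282433]
```

```bash
python3 -m inch '0 -.001 0 0 .25;0 -.001 0 0 .25;0 -.001 0 0 .25;0 -.001 0 0 .25;0 0 0 0 .25;0 0 0 0 .25'; python3 now.py 626 -92 102
```

```text
t: 27.72
position: [624.3, -89.4, 75.5]
orientation: [0.0, 0.975, 0.221, 0.0]
force: [0.3, -2.9, 0.9]
grip_width: 0.626
gripper_force: 1.1
15 [624.3 -89.4  75.5] [ 0.60332162 -2.20517948  1.64913795]
c [627.5 -92.2 102.6] tilt along tool x,y deg [1.86 2.66] err [0.00977416]
c [628.4 -91.5 102.7] tilt along tool x,y deg [49.39 -5.49] err [2.14480103]
```

```bash
python3 -m inch '0 -.001 0 0 .25;0 -.001 0 0 .25;0 -.001 0 0 .25;0 -.001 0 0 .25;0 0 0 0 .25;0 0 0 0 .25'; python3 now.py 625.5 -91 102
```

```text
t: 28.27
position: [623.0, -86.3, 75.4]
orientation: [0.0, 0.975, 0.221, 0.0]
force: [2.1, -3.2, 2.2]
grip_width: 0.623
gripper_force: 1.6
13 [623.  -86.3  75.4] [ 1.35881379 -3.22120735  2.8431613 ]
c [625.9 -89.1 103.4] tilt along tool x,y deg [ 1.87 -0.06] err [0.02096761]
c [626.9 -88.5 103.5] tilt along tool x,y deg [49.79 -2.67] err [2.18099432]
```

```bash
python3 -m inch '0 .001 0 0 .25;0 .001 0 0 .25;0 .001 0 0 .25;0 .0015 0 0 .25;0 0 0 0 .25;0 0 0 0 .25'; python3 now.py 625.5 -91 102
```

```text
t: 28.82
position: [623.3, -88.7, 74.7]
orientation: [-0.0, 0.975, 0.221, -0.001]
force: [-0.4, -1.6, -1.4]
grip_width: 0.626
gripper_force: 0.5
12 [623.4 -88.7  74.8] [-0.2440684  -0.13750441 -1.43198256]
c [626.4 -91.5 102.8] tilt along tool x,y deg [1.42 1.67] err [0.01880028]
c [627.4 -90.9 102.9] tilt along tool x,y deg [50.04 -4.27] err [2.2171814]
```

The nudge mostly springs back, because the ball rolls on the rubber edge. The data fit a no-slip model: final lean = in-hand lean − offset/32 mm, which matches both placings. So I'll regrip, lift clear, measure the in-hand pose, and set it down with the offset that cancels the lean.

```bash
python3 -m inch '0 .0015 0 0 .25;0 .0015 0 0 .25;0 .0013 0 0 .25;0 0 0 0 .2;0 0 0 0 .1;0 0 0 0 0;0 0 0 0 -1;0 0 0 0 -1;0 0 0 0 -1;0 0 0 0 -1;0 0 0 0 -1'; python3 -m inch '0 0 -.002 0 -1;0 0 -.003 0 -1;0 0 -.003 0 -1;0 0 -.002 0 -1;0 0 0 0 -1;0 0 0 0 -1;0 0 0 0 -1'; python3 now.py
```

```text
t: 29.78
position: [625.9, -92.6, 75.6]
orientation: [0.0, 0.975, 0.221, 0.0]
force: [0.5, -1.5, 4.2]
grip_width: 0.526
gripper_force: 61.3
t: 30.37
position: [624.9, -91.8, 82.3]
orientation: [-0.0, 0.975, 0.221, -0.001]
force: [-0.4, 0.1, -6.1]
grip_width: 0.528
gripper_force: 61.8
11 [625.1 -91.9  82.4] [ 0.01865732 -0.84193588 -6.39515075]
c [626.1 -91.6 108.9] tilt along tool x,y deg [1.5  2.19] err [0.01407744]
c [627.  -91.1 109. ] tilt along tool x,y deg [49.89 -2.29] err [2.14987678]
```

```bash
python3 -m inch '.0008 .0017 0 0 -1;.0008 .0016 0 0 -1;0 0 .002 0 -1;0 0 .002 0 -1;0 0 .0015 0 -1;0 0 .001 0 -1;0 0 0 0 -1;0 0 0 0 -1'; python3 -m inch '0 0 .001 0 -1;0 0 0 0 -1;0 0 0 0 -1'; python3 now.py
```

```text
t: 31.08
position: [627.4, -93.7, 77.7]
orientation: [-0.0, 0.975, 0.221, -0.0]
force: [-0.1, 0.7, -5.4]
grip_width: 0.529
gripper_force: 61.8
t: 31.33
position: [627.6, -93.7, 77.4]
orientation: [-0.0, 0.975, 0.221, -0.0]
force: [-0.3, 1.4, -2.5]
grip_width: 0.52
gripper_force: 62.0
12 [627.5 -93.8  77.3] [-1.40790916  0.85975688 -2.24396646]
c [628.7 -93.6 103.9] tilt along tool x,y deg [1.57 2.16] err [0.00525731]
c [629.6 -93.  104. ] tilt along tool x,y deg [49.81 -2.31] err [2.14992495]
```

```bash
python3 -m inch '0 0 0 0 .1;0 0 0 0 .4;0 0 0 0 .7;0 0 0 0 1;0 0 0 0 1;0 0 0 0 1'; python3 now.py 625 -91.5 102
```

```text
t: 31.88
position: [628.1, -94.0, 77.4]
orientation: [0.0, 0.975, 0.221, 0.0]
force: [0.4, -0.2, -0.0]
grip_width: 1.001
gripper_force: 0.0
19 [628.  -94.   77.3] [ 0.01400412  0.14664893 -0.22636897]
c [623.  -91.7 102.4] tilt along tool x,y deg [-1.97 -0.5 ] err [0.01199678]
c [624.2 -91.3 102.7] tilt along tool x,y deg [52.5   3.44] err [2.36353001]
```

The lean is down to about 2° with the ball exactly in its seat, (624.9,-91.3). I'll retract and confirm it is steady.

```bash
python3 -m inch '0 0 -.005 0 1;0 0 -.01 0 1;0 0 -.02 0 1;0 0 -.03 0 1;0 0 -.03 0 1;0 0 -.03 0 1;0 0 -.03 0 1;0 0 -.03 0 1;0 0 -.02 0 1;0 0 -.01 0 1;0 0 0 0 1;0 0 0 0 1'; python3 snap.py b.pkl; python3 now.py 623 -91.7 102
python3 -m inch '-.04 .04 0 0 1;-.03 .03 0 0 1;0 0 0 0 1;0 0 0 0 1;0 0 0 0 1;0 0 0 0 1'; python3 snap.py b.pkl
python3 -m inch '-.03 -.04 0 0 1;0 -.04 0 0 1;0 -.04 0 0 1;0 -.02 0 0 1;0 0 0 0 1;0 0 0 0 1;0 0 0 0 1;0 0 0 0 1'; python3 snap.py b.pkl; sed -i 's/627,-94\./623.5,-91.7/' fit.py; python3 fit.py b.pkl
```

```text
t: 32.93
position: [627.4, -93.8, 238.4]
orientation: [0.0, 0.975, 0.221, 0.0]
force: [0.1, 0.4, 0.4]
grip_width: 0.999
gripper_force: 0.0
wrist [(238, 171), (270, 172), (228, 199), (281, 194), (238, 197), (270, 198), (268, 206), (247, 206)]
scene [(331, 219), (302, 233), (319, 233)]
10 [626.6 -93.7 236.9] [0.52193357 0.51229972 0.02862117]
c [622.9 -91.7 102. ] tilt along tool x,y deg [-2.27 -0.55] err [0.00984949]
c [623.2 -91.6 102.1] tilt along tool x,y deg [30.46  1.98] err [0.2854401]
t: 33.58
position: [603.4, -161.4, 237.7]
orientation: [-0.001, 0.975, 0.222, -0.0]
force: [-0.6, -0.4, -0.8]
grip_width: 1.003
gripper_force: 0.0
wrist [(165, 105), (176, 111), (210, 111), (166, 120), (167, 136), (178, 140), (211, 141), (169, 147), (185, 150)]
t: 34.3
position: [538.5, -79.5, 238.4]
orientation: [0.0, 0.975, 0.22, 0.0]
force: [0.3, -0.1, -0.6]
grip_width: 0.999
gripper_force: 0.0
wrist [(345, 73), (346, 83), (300, 81), (335, 82), (345, 100), (298, 112), (332, 112), (343, 117), (331, 123)]
('wrist',) 12 rms px 0.02 centre [622.8 -91.7 102. ] tilt deg x,y [-1.97 -0.67] z [101.6 101.4 102.4 102.4]
('wrist', 'scene') 14 rms px 0.15 centre [622.8 -91.8 101.5] tilt deg x,y [-1.4  -2.49] z [100.6 101.4 101.6 102.4]
```

The vise is steady across views, seated, with about 2° of lean. The arm is clear and nothing else was touched, so I'm handing in.

```bash
python3 -c "
from cell import *
print(sign_off())"
```

```text
the job is handed in; nothing more can be done
None
```

The ball vise is in the hollow ring pad, released and steady, with about 2° of lean left after I re-seated it twice; I handed in at about 34 s with the arm clear, nothing else was touched as far as I know (not re-measured at the end), and I viewed 11 pictures against the limit of 10.

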